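Shut the heavy cover of the electrode dry box

ROBOT

A 6-joint arm with a two-finger parallel gripper is mounted at the origin on the work surface; the furniture and walls round the work are solid. World frame = base frame: x ahead of the robot, y to its left, z up, the work surface at z = 0. Lengths are in mm, angles in rad, forces in N, time in s.
With the tool pointing down it reaches from about 300 to 775 mm from the base axis. Payload 14.6 kg.
Tool frame: the origin (TCP) lies between the finger pads; the fingertips stand 11 mm ahead of it and the grasp point (between the pads) lies 8 mm behind it; z points along the fingers, y is the direction in which the jaws open and shut (so a half turn about z gives the same grasp; the last joint's range is limited). The gripper opens to 94 mm and grips with 3 to 60 N. Pads are 16 mm wide; open, the fingers measure 119 mm over their backs; the gripper's body (75 mm by 177 mm) begins 78 mm behind the grasp point.
Start: joints at [1.252, 0.3, 1.521, -0, 1.321, -0.067], TCP at [137.029, 532.647, 216.446] pointing down, gripper open.
Joint ranges: [-3.03, 3.03], [-0.79, 2.21], [0.23, 2.52], [-1.04, 4.18], [0, 3.07], [-2.55, 2.55]. Speed limits (rad/s): [2.22, 2.22, 2.57, 3.14, 3.14, 3.14].

INTERFACE

Orientations are given as [roll, pitch, yaw] about the fixed x, y, z axes, in that order (R = Rz(yaw) Ry(pitch) Rx(roll)).
In Python, from cell import * gives the robot as it stands.
- The arm moves only by the tool arm_command, never from a script. Its argument "deltas" is a list of rows, each an object with "xyz": the shift along the world's x, y, z in m, a list of three; "turn": the turn, a rotation vector about the world's x, y, z in rad, a list of three. A call has 1 to 12 rows; each row shifts and turns the commanded pose from where the row before left it; what a row does not reach is not made up. A row lasts 1/8 s, in which the tool goes at most 62.5 mm and 10.7 degrees, less where a joint would pass 70% of its speed; a pose out of reach is approached as far as the arm can. A call with a gripper value outside its range is refused whole. "gripper" is the closure, from 0 (fully open) to 1 (shut), set as the call begins (left out, the last holds). The fingers move at their own pace and stop on an object; "force" is the grip in N (left out, the last holds). Time passes only in rows, so rows that do not move let the fingers close. It gives the time, the measured TCP pose, the force and the opening at its end, in the units of the state.
- read_state(): the state, without advancing time (a new reading comes with each control period).
- camera(name): name is "scene" or "top" or "wrist"; returns a dict with "color" (400x640x3 uint8, red, green, blue), "fx", "fy", "cx", "cy" (pixels), "k1" (the pictures are not rectified: a ray, as slopes to the right and down, at radius r is drawn at 1 + k1 r^2 times it, then the intrinsics apply), "rvec" (rotation vector, rad) and "tvec" (3), from world to camera coordinates, as OpenCV has them; the wrist camera has in their place "mount" (4x4, takes a point from camera to tool coordinates, whose origin is the TCP and whose axes are the flange's). Camera axes: x right, y down, z forward; pixel columns grow to the right and rows downward; lengths in mm; the calibration is good to about 2 mm. A picture is of the moment at which its call begins: read the wrist's pose just before it. There is no depth.
- sign_off(): hands the job in, once; it reports no verdict.
The state is a dict: "clock": time; "joints": joint angles; "qd": joint speeds; "effort": joint torques, N m; "eef_pos": TCP position; "eef_rot": TCP orientation; "wrist_force": force on the tool from outside, world axes, zero at the start; "moment": the same for the moment, N m; "finger_gap": finger opening in mm.
Only numpy, scipy, OpenCV 4.12 (cv2) and the standard library are available. Lean on these libraries where they do the work, as an engineer would, in place of code of your own. Each camera call takes 0.05 s, during which the arm holds its last target.

TASK

Close the electrode dry box: take its heavy cover by the bar handle, swing it over and let it down onto its spring buffers without letting it drop, then push the cover home until the catch inside has hold of it and it stays down by itself. Push gently, only as hard as the catch needs, since the catch must not be overloaded, and leave the cup, the tin and the nut beside the box where they are.

Things in the scene. Friction and masses are not known exactly. Their poses are not given: they have to be found in the camera images.
- drybox: grey sheet-steel box, fixed to the table, 150 (x) x 400 (y) x 100 mm high, open at the top, a pack of welding electrodes inside. Origin: centre of its underside on the table; x points from its front (handle side) to its hinge side, y along its length, z up.
- hinge_mid (a point): middle of the cover's hinge axis, on the box's far rim, 78 mm along the box's x from its centre and 105 mm above the table. The axis runs along the box's y.
- cover_hinge (a joint): angle of the cover in rad: 0 is level, grows as it opens, about 1.57 is upright, 1.75 the stop leaning back. It starts between 1.4 and 1.6, where a little hinge friction just holds it; below about 1.35 it falls by its weight. Let go on its spring buffers (which it meets at about 0.34 rad) it rests at 0.15 to 0.25; once the catch has it, it stays at 0.005 to 0.125, depending on the catch.
- handle_mid (a point): middle of the round steel bar handle on the cover's free edge: bar 12 mm thick, running along the box's y for 120 mm between its two legs, 205 mm from the hinge axis (3 mm above the cover's mid-plane through the hinge when closed). 35 mm are clear between the bar and the cover's edge for a finger. When the cover is upright the bar is on top. The round bar may turn between the fingers while the cover swings.
- push_pad (a point): centre of the top face of the black rubber push pad on the cover's outer (upper when closed) face, 80 mm (along the box's y) x 50 mm, 128 mm from the hinge axis and 14 mm above it when closed. The cover (green steel, 166 x 412 mm, about 1 kg, its weight 0.8 to 1.2 times that) is pressed here.
- latch: snap catch inside the box, mid-front, under the push pad; origin at its centre. A sprung bolt snaps over a roller on the cover; 1.5 mm deeper a hard anvil stops the roller. Its height setting differs by up to 12 mm from box to box and cannot be measured: it must be felt. A steady push of 5 to 16 N down on the pad makes it snap; over 20 N between cover and catch overloads it.
- cup_mid (a point): rusty steel cup with rods in it, 70 mm across, 114 mm high, loose, beside the +y end of the box; point at half height
- tin_mid (a point): orange grease tin, 67 mm across, 60 mm high, loose, beside the -y end of the box; point at half height
- nut_mid (a point): steel hexagon nut, 36 x 41 x 19 mm, loose, on the table before the box; point at half height

How it is judged (in metres and radians):
On the way, in this order (a step that is already met when the one before it is completed fails the run):
1. the cover is swung over towards the robot, below 1.2 rad (value of joint cover_hinge below 1.2 rad), for 0.05 s.
2. the cover is down on its buffers, below 0.3 rad, and calm (value of joint cover_hinge below 0.3 rad and velocity of joint cover_hinge above -0.3 rad/s), for 0.1 s.
At the end, for the whole second after the job is handed in: The cover, let go, is held shut by the catch (hinge angle below 0.135 rad, at rest; uncaught the buffers lift it above 0.14), and cup, tin and nut stand within 20 mm of where they were (value of joint cover_hinge between -0.02 and 0.135 rad and velocity of joint cover_hinge between -0.05 and 0.05 rad/s and distance of each of cup_mid, tin_mid, nut_mid from where it was at the start of the episode below 0.02 m); the robot touches nothing.
It fails at once if the cover drops or slams: it swings down faster than 2 rad/s (velocity of joint cover_hinge below -2 rad/s).
It fails at once if the catch is overloaded: more than 20 N between cover and catch (contact force between cover and latch above 20 N).
It fails at once if the cup is knocked or tipped (distance of cup_mid from where it was at the start of the episode above 0.02 m or angle between cup_mid's own z axis and vertical above 0.3 rad).
It fails at once if the tin is knocked or tipped (distance of tin_mid from where it was at the start of the episode above 0.02 m or angle between tin_mid's own z axis and vertical above 0.3 rad).
It fails at once if the nut is pushed away (distance of nut_mid from where it was at the start of the episode above 0.02 m).
It also fails if it takes over 72 s, if anything falls off the work surface, if the arm or the gripper's body presses on something with over 40 N, if the wrist force passes 120 N, or if a joint passes its speed limit or range.

## Working session

There is one attempt and no reset: what is moved stays moved. The work goes in short steps, Python scripts to look and compute and a tool call to move; the robot and the scene stay as the last step left them, time stands still between calls to the robot, and variables do not carry over. Pictures are saved under pics/ and viewed, and the job is handed in when it is done.

Besides the shell and the picture viewer there is one more tool, called after "Call:" as a command line: name --argument value ..., lists and objects as JSON in quotes. arm_command: Moves the arm, as the interface text tells. Its arguments: {"type":"object","properties":{"deltas":{"type":"array","items":{"type":"object","properties":{"xyz":{"type":"array","items":{"type":"number"}},"turn":{"type":"array","items":{"type":"number"}}}}},"gripper":{"type":"number"},"force":{"type":"number"}},"required":["deltas"]}

```bash
ls; mkdir -p pics; python3 - <<'E'
from cell import *
import cv2
print(read_state())
for n in ["scene","top","wrist"]:
    c=camera(n); cv2.imwrite(f"pics/a_{n}.png",c["color"][:,:,::-1]); print(n,{k:v for k,v in c.items() if k!="color"})
E
```

```text
pics
{'clock': 0.0, 'joints': array([ 1.25238544e+00,  3.00458177e-01,  1.52158506e+00, -7.07443051e-06,
        1.32069815e+00, -6.65886089e-02]), 'qd': array([-0.00102577, -0.00059574, -0.0009861 , -0.00011215,  0.00151752,
       -0.00013084]), 'effort': array([-1.27234311e-03, -5.31802154e+01, -3.52727008e+01,  7.08389143e-02,
        2.42983026e-02, -7.53732411e-05]), 'eef_pos': array([136.96259425, 532.41384497, 215.89173084]), 'eef_rot': array([-3.14044602e+00, -6.95985495e-05,  2.88977209e+00]), 'wrist_force': array([-0.57241244,  0.31232339,  0.14845548]), 'moment': array([-0.0019469 , -0.03416895,  0.02794909]), 'finger_gap': 93.74968367968033}
scene {'fx': 465.0018436454892, 'fy': 465.0018436454892, 'cx': 321.91494660634555, 'cy': 197.99971016532552, 'k1': -0.13124333699911556, 'rvec': array([ 2.1794097 , -0.79851727,  0.37865885]), 'tvec': array([-388.09427847,  308.77301163,  991.11106029])}
top {'fx': 487.6167062897231, 'fy': 487.6167062897231, 'cx': 324.76060511480256, 'cy': 189.04693419211202, 'k1': -0.05948344953397846, 'rvec': array([ 2.17336293, -2.12811715,  0.17114287]), 'tvec': array([  20.23115865,  525.4249268 , 1644.16185674])}
wrist {'fx': 288.03538998281533, 'fy': 288.03538998281533, 'cx': 310.323347462582, 'cy': 196.4148264428719, 'k1': 0.011412001152290614, 'mount': array([[ 3.09582894e-04, -9.66765989e-01, -2.55662720e-01,
         7.48004288e+01],
       [ 9.99999781e-01,  4.48777865e-04, -4.86110568e-04,
        -8.78587069e-01],
       [ 5.84690934e-04, -2.55662514e-01,  9.66765916e-01,
        -1.69224270e+02],
       [ 0.00000000e+00,  0.00000000e+00,  0.00000000e+00,
         1.00000000e+00]])}
```

View pics/a_scene.png

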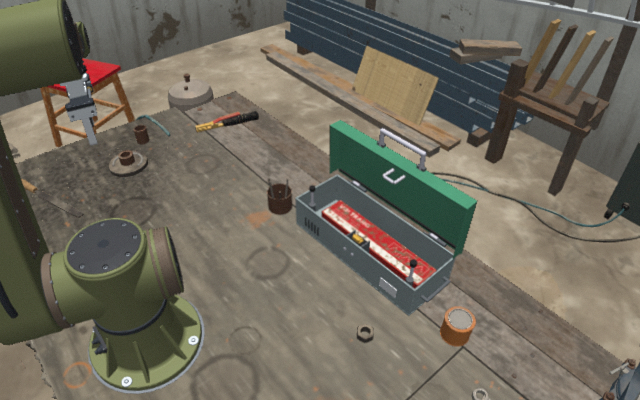

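View pics/a_top.png

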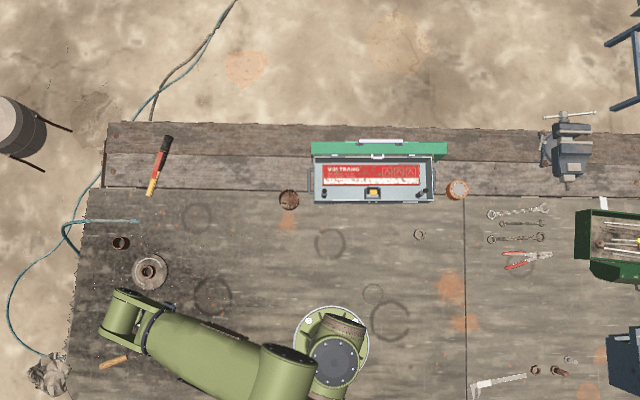

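View pics/a_wrist.png

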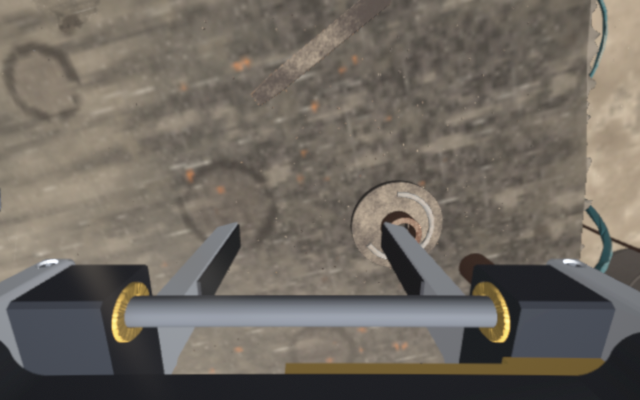

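The scene view shows the open box at about (380,240), the handle bar at (400,145), the cup (280,197), tin (458,325) and nut (365,333). The top view shows the handle at (380,141). I'll zoom in to measure.

```bash
python3 - <<'E'
import cv2
a=cv2.imread("pics/a_scene.png"); cv2.imwrite("pics/z_scene.png",cv2.resize(a[110:350,260:500],None,fx=3.3,fy=2.5,interpolation=cv2.INTER_CUBIC))
cv2.imwrite("pics/z_scene.png",cv2.resize(a[110:320,280:490],(798,798),interpolation=cv2.INTER_CUBIC)[:600])
a=cv2.imread("pics/a_top.png"); cv2.imwrite("pics/z_top.png",cv2.resize(a[125:245,270:480],None,fx=3.8,fy=3.8,interpolation=cv2.INTER_CUBIC))
E
```

```text
(no output)
```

View pics/z_scene.png

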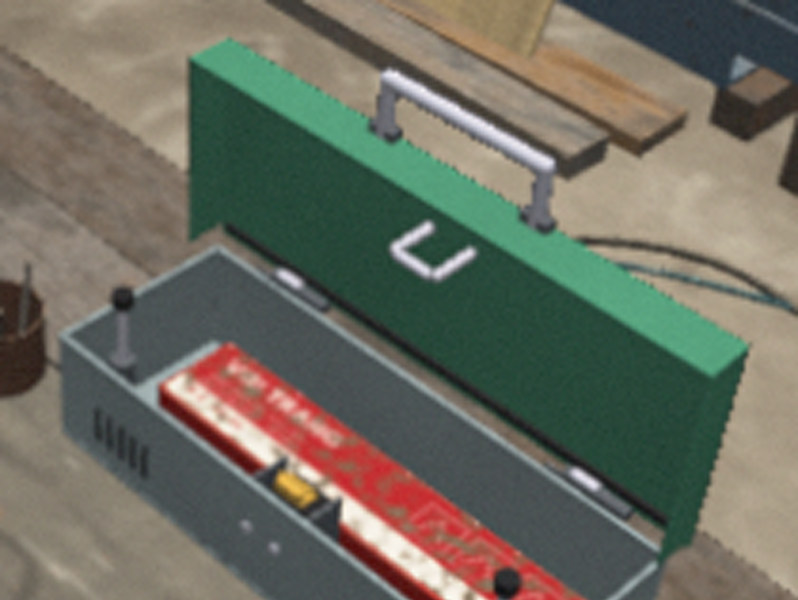

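View pics/z_top.png

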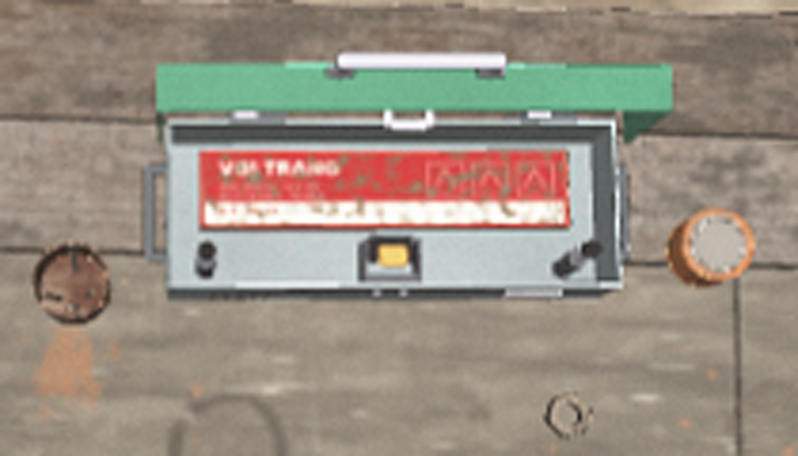

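```bash
cat > h.py <<'E'
from cell import *
import cv2, numpy as np
from scipy.spatial.transform import Rotation as R
def proj(P,c):
    P=np.asarray(P,float).reshape(-1,3)
    X=R.from_rotvec(c["rvec"]).apply(P)+c["tvec"]
    s=X[:,:2]/X[:,2:]; s=s*(1+c["k1"]*(s**2).sum(1,keepdims=True))
    return s*[c["fx"],c["fy"]]+[c["cx"],c["cy"]]
def b2w(p,box):
    x,y,yaw=box; p=np.asarray(p,float); cs,sn=np.cos(yaw),np.sin(yaw)
    return np.stack([x+cs*p[...,0]-sn*p[...,1],y+sn*p[...,0]+cs*p[...,1],p[...,2]],-1)
def cov(r,n,y,th): # cover coordinates in box frame
    return np.array([78-r*np.cos(th)+n*np.sin(th),y,105+r*np.sin(th)+n*np.cos(th)])
E
python3 - <<'E'
from h import *
from scipy.optimize import least_squares
S=camera("scene");T=camera("top")
zs=lambda u,v:(280+u/3.8,110+v/3.8); zt=lambda u,v:(270+u/3.8,125+v/3.8)
cs=[((-75,200,100),S,zs(63,335)),((75,200,100),S,zs(220,248)),((75,-200,100),S,zs(658,560)),
((-75,200,100),T,zt(168,290)),((75,200,100),T,zt(170,120)),((75,-200,100),T,zt(618,118)),((-75,-200,100),T,zt(620,290))]
hs=[(S,zs(469,118)),(T,zt(421,61))]
def f(p):
    r=[]
    for P,c,u in cs: r+=list(proj(b2w(P,p[:3]),c)[0]-u)
    h=b2w(cov(205,3,0,p[3]),p[:3])
    for c,u in hs: r+=list(proj(h,c)[0]-u)
    return r
s=least_squares(f,[550,-60,0,1.5],x_scale=[10,10,.05,.05],loss='soft_l1')
print(s.x,np.round(f(s.x),1)); box=s.x[:3]
h=b2w(cov(205,3,0,s.x[3]),box);print("handle",h,"hinge",b2w([78,0,105],box),"pad closed",b2w([-50,0,119],box))
for n,z,us,ut in [("cup",114,None,zt(72,285)),("tin",60,None,zt(720,243)),("nut",19,None,zt(568,414))]:
    g=least_squares(lambda q:proj([q[0],q[1],z],T)[0]-ut,[500,0]).x;print(n,g)
for e in(60,-60):print(proj(b2w(cov(205,3,e,s.x[3]),box),S),zs(388,76),zs(550,163))
E
```

```text
[ 5.53563216e+02 -1.31610468e+02  1.69732599e-02  1.55933186e+00] [-1.7 -0.5 -0.4 -1.1  3.1 -0.6 -0.3 -0.4 -0.6 -0.   0.1  1.3  0.9  0.2
 -0.1  0.8  0.9 -0.4]
handle [ 632.20152513 -130.27559185  310.02092081] hinge [ 631.5519809  -130.28661779  105.        ] pad closed [ 503.57041831 -132.45909074  119.        ]
cup [474.8012442 148.8446388]
tin [ 532.24293029 -431.13554891]
nut [ 377.85683306 -299.99359917]
[[383.47758662 130.4447145 ]] (382.10526315789474, 130.0) (424.7368421052632, 152.89473684210526)
[[424.44744405 153.98983412]] (382.10526315789474, 130.0) (424.7368421052632, 152.89473684210526)
```

Call:
arm_command --deltas '[{"xyz": [0.031, -0.0414, 0.034], "turn": [0, 0, -0.0814]}, {"xyz": [0.031, -0.0414, 0.034], "turn": [0, 0, -0.0814]}, {"xyz": [0.031, -0.0414, 0.034], "turn": [0, 0, -0.0814]}, {"xyz": [0.031, -0.0414, 0.034], "turn": [0, 0, -0.0814]}, {"xyz": [0.031, -0.0414, 0.034], "turn": [0, 0, -0.0814]}, {"xyz": [0.031, -0.0414, 0], "turn": [0, 0, -0.0814]}, {"xyz": [0.031, -0.0414, 0], "turn": [0, 0, -0.0814]}, {"xyz": [0.031, -0.0414, 0], "turn": [0, 0, -0.0814]}, {"xyz": [0.031, -0.0414, 0], "turn": [0, 0, -0.0814]}, {"xyz": [0.031, -0.0414, 0], "turn": [0, 0, -0.0814]}, {"xyz": [0.031, -0.0414, 0], "turn": [0, 0, -0.0814]}, {"xyz": [0.031, -0.0414, 0], "turn": [0, 0, -0.0814]}]' --gripper 0

```text
clock: 1.75
eef_pos: [509.8, 34.3, 386.5]
eef_rot: [3.141, -0.0, 1.91]
wrist_force: [0.8, 0.7, 1.3]
finger_gap: 93.5
```

Call:
arm_command --deltas '[{"xyz": [0.031, -0.0414, 0], "turn": [0, 0, -0.0814]}, {"xyz": [0.031, -0.0414, 0], "turn": [0, 0, -0.0814]}, {"xyz": [0.031, -0.0414, 0], "turn": [0, 0, -0.0814]}, {"xyz": [0.03, -0.0408, 0], "turn": [0, 0, -0.0814]}, {"xyz": [0, 0, 0]}, {"xyz": [0, 0, 0]}]'

```text
validation failed for argument at $.de...
```

```bash
python3 - <<'E'
from h import *
s=read_state();print(s["eef_pos"],s["eef_rot"],s["joints"],s["wrist_force"])
c=camera("wrist");cv2.imwrite("pics/b_wrist.png",c["color"][:,:,::-1])
c=camera("scene");cv2.imwrite("pics/b_scene.png",cv2.resize(c["color"][40:300,240:560,::-1],(800,650))[:600])
E
```

```text
[509.79957738  34.26358234 386.45501417] [ 3.14145389e+00 -2.78771062e-05  1.91018777e+00] [-4.62094594e-03  1.42554222e-01  1.32598733e+00  7.34252651e-05
  1.67292988e+00 -3.44004897e-01] [0.77453696 0.66554731 1.28573558]
```

View pics/b_wrist.png

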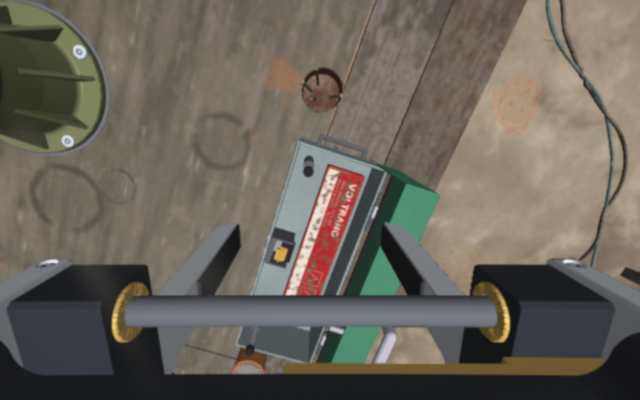

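View pics/b_scene.png

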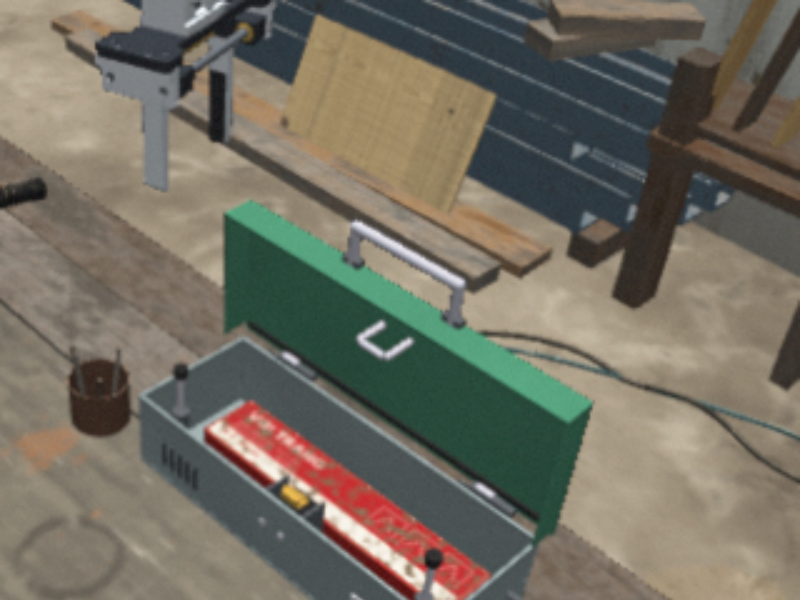

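The second move was refused, so the arm is still short of the handle. I'll retry with a turn in every row.

Call:
arm_command --deltas '[{"xyz": [0.031, -0.0414, 0], "turn": [0, 0, -0.0814]}, {"xyz": [0.031, -0.0414, 0], "turn": [0, 0, -0.0814]}, {"xyz": [0.031, -0.0414, 0], "turn": [0, 0, -0.0814]}, {"xyz": [0.03, -0.0408, 0], "turn": [0, 0, -0.0814]}, {"xyz": [0, 0, 0], "turn": [0, 0, 0]}, {"xyz": [0, 0, 0], "turn": [0, 0, 0]}]'

```text
clock: 2.6
eef_pos: [631.9, -128.3, 386.4]
eef_rot: [-3.141, -0.0, 1.589]
wrist_force: [-0.6, -0.4, -0.6]
finger_gap: 93.8
```

```bash
python3 - <<'E'
from h import *
s=read_state();print(s["eef_pos"],s["eef_rot"],s["joints"],s["wrist_force"])
c=camera("wrist");cv2.imwrite("pics/c_wrist.png",c["color"][:,:,::-1])
Rt=R.from_euler("xyz",s["eef_rot"]).as_matrix()
M=c["mount"]
for n,P in [("h0",[632.2,-130.3,310]),("h+",[631.2,-70.3,310]),("h-",[633.2,-190,310])]:
    pt=Rt.T@(np.array(P)-s["eef_pos"]); X=np.linalg.inv(M)@np.r_[pt,1]
    k=X[:2]/X[2];k*=1+c["k1"]*(k@k);print(n,k*c["fx"]+[c["cx"],c["cy"]])
c=camera("scene");cv2.imwrite("pics/c_scene.png",cv2.resize(c["color"][40:280,260:580,::-1],(800,600)))
E
```

```text
[ 631.86423615 -128.32972851  386.43995802] [-3.14143021e+00 -2.71143941e-04  1.58869943e+00] [-2.57254570e-01  4.83290881e-01  8.86523599e-01  2.21273888e-04
  1.77200817e+00 -2.75113500e-01] [-0.59397382 -0.43185812 -0.58534013]
h0 [311.61994805 207.66671855]
h+ [311.81390401 139.16197759]
h- [311.4553578  268.17297839]
```

View pics/c_wrist.png

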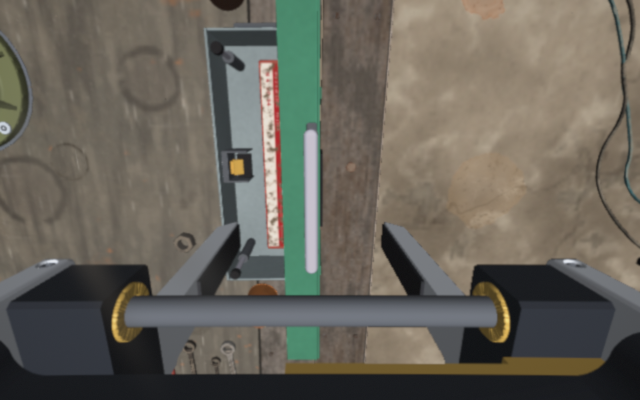

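View pics/c_scene.png

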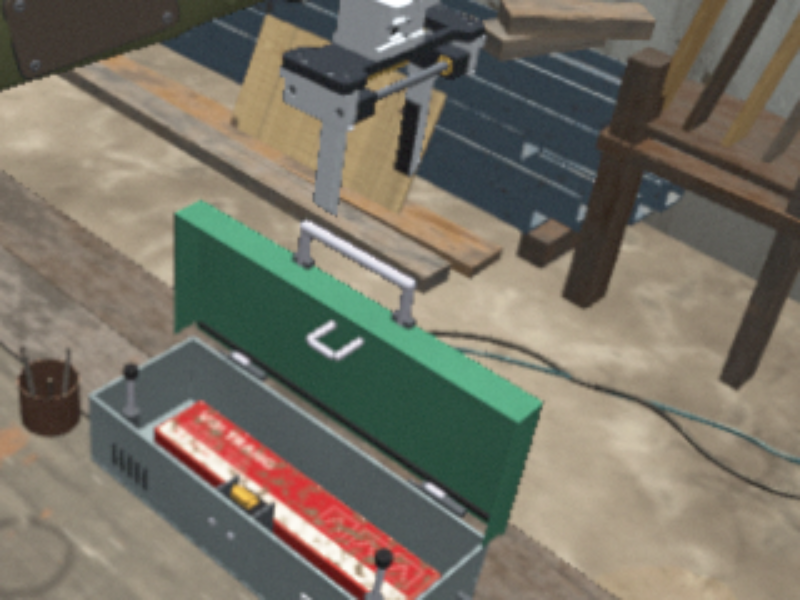

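The wrist view shows the bar at column 311, rows 125–272, matching the prediction and centred between the fingers. I'll go down and grip.

Call:
arm_command --deltas '[{"xyz": [0, -0.001, -0.03], "turn": [0, 0, 0]}, {"xyz": [0, -0.001, -0.03], "turn": [0, 0, 0]}, {"xyz": [0, 0, -0.024], "turn": [0, 0, 0]}, {"xyz": [0, 0, 0], "turn": [0, 0, 0]}]'

```text
clock: 3.2
eef_pos: [631.4, -130.1, 301.8]
eef_rot: [-3.14, -0.001, 1.589]
wrist_force: [-0.2, -0.0, -0.3]
finger_gap: 94.0
```

Call:
arm_command --deltas '[{"xyz": [0, 0, 0], "turn": [0, 0, 0]}, {"xyz": [0, 0, 0], "turn": [0, 0, 0]}, {"xyz": [0, 0, 0], "turn": [0, 0, 0]}, {"xyz": [0, 0, 0], "turn": [0, 0, 0]}, {"xyz": [0, 0, 0], "turn": [0, 0, 0]}, {"xyz": [0, 0, 0], "turn": [0, 0, 0]}, {"xyz": [0, 0, 0], "turn": [0, 0, 0]}, {"xyz": [0, 0, 0], "turn": [0, 0, 0]}]' --gripper 1 --force 25

```text
clock: 4.2
eef_pos: [632.0, -131.2, 302.4]
eef_rot: [-3.142, 0.0, 1.587]
wrist_force: [-0.3, -0.4, 0.6]
finger_gap: 17.8
```

```bash
python3 - <<'E'
from h import *
s=read_state();print(s["clock"],s["eef_pos"],s["eef_rot"],s["wrist_force"],s["finger_gap"])
c=camera("scene");cv2.imwrite("pics/d_scene.png",cv2.resize(c["color"][80:240,300:500,::-1],(750,600)))
E
```

```text
4.2 [ 632.02807552 -131.15050485  302.43067457] [-3.14153851e+00  1.42464496e-05  1.58743736e+00] [-0.31634699 -0.43427886  0.61258378] 17.780492465058163
```

View pics/d_scene.png

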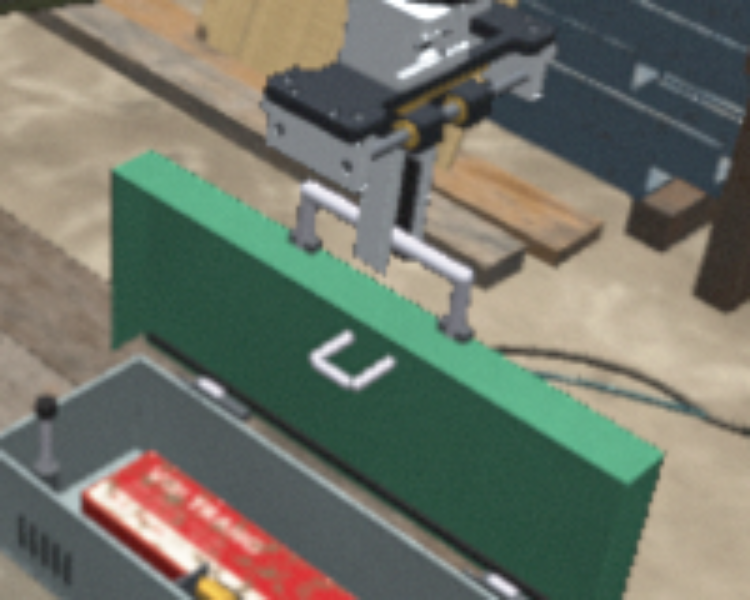

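The fingers straddle the bar at about (385,225), with a gap of 17.8 mm and still closing. I'll wait a little longer.

Call:
arm_command --deltas '[{"xyz": [0, 0, 0], "turn": [0, 0, 0]}, {"xyz": [0, 0, 0], "turn": [0, 0, 0]}, {"xyz": [0, 0, 0], "turn": [0, 0, 0]}, {"xyz": [0, 0, 0], "turn": [0, 0, 0]}]'

```text
clock: 4.75
eef_pos: [632.0, -131.2, 302.4]
eef_rot: [-3.142, -0.0, 1.587]
wrist_force: [0.5, -0.3, -0.6]
finger_gap: 11.1
```

```bash
python3 - <<'E'
from h import *
from math import *
s=read_state();print(s["eef_pos"],s["wrist_force"],s["finger_gap"])
# path increments for grasp pt on circle r about hinge, keep orientation
r=205.02; a0=atan2(3,205)
th0=1.556
def p(t): return np.array([-r*cos(t+a0),0,r*sin(t+a0)])
ths=[1.556,1.5,1.4,1.3,1.2,1.1,1.0,.9,.8,.7,.6,.5,.4,.35,.3,.25,.2]
for a,b in zip(ths,ths[1:]):
    d=p(b)-p(a); print(b,np.round(d*[1,0,1],1),"y",round(d[0]*.017,1), np.round(p(b),1))
E
```

```text
[ 632.02324756 -131.18260632  302.42110536] [ 0.45728722 -0.33215905 -0.59221767] 11.087305775629495
1.5 [-11.5   0.   -0.3] y -0.2 [-11.5   0.  204.7]
1.4 [-20.4   0.   -2.2] y -0.3 [-31.9   0.  202.5]
1.3 [-20.1   0.   -4.2] y -0.3 [-51.9   0.  198.3]
1.2 [-19.5   0.   -6.2] y -0.3 [-71.5   0.  192.2]
1.1 [-18.8   0.   -8.1] y -0.3 [-90.3   0.  184.1]
1.0 [-17.9   0.   -9.9] y -0.3 [-108.2    0.   174.1]
0.9 [-16.8   0.  -11.7] y -0.3 [-125.1    0.   162.4]
0.8 [-15.6   0.  -13.3] y -0.3 [-140.7    0.   149.1]
0.7 [-14.2   0.  -14.8] y -0.2 [-154.9    0.   134.4]
0.6 [-12.6   0.  -16.1] y -0.2 [-167.5    0.   118.2]
0.5 [-11.    0.  -17.3] y -0.2 [-178.5    0.   100.9]
0.4 [ -9.2   0.  -18.3] y -0.2 [-187.6    0.    82.6]
0.35 [-3.9  0.  -9.5] y -0.1 [-191.5    0.    73.1]
0.3 [-3.4  0.  -9.7] y -0.1 [-195.     0.    63.4]
0.25 [-2.9  0.  -9.8] y -0.0 [-197.9    0.    53.6]
0.2 [ -2.4   0.  -10. ] y -0.0 [-200.3    0.    43.7]
```

Gap 11.1 mm on the 12 mm bar, so it is held. I'll start the swing slowly.

Call:
arm_command --deltas '[{"xyz": [-0.0058, -0.0001, -0.0001], "turn": [0, 0, 0]}, {"xyz": [-0.0057, -0.0001, -0.0002], "turn": [0, 0, 0]}, {"xyz": [-0.0102, -0.0001, -0.0008], "turn": [0, 0, 0]}, {"xyz": [-0.0102, -0.0002, -0.0014], "turn": [0, 0, 0]}, {"xyz": [-0.0101, -0.0002, -0.0019], "turn": [0, 0, 0]}, {"xyz": [-0.01, -0.0002, -0.0023], "turn": [0, 0, 0]}]'

```text
clock: 5.5
eef_pos: [579.2, -132.2, 295.8]
eef_rot: [3.141, 0.0, 1.587]
wrist_force: [0.1, -2.1, 4.2]
finger_gap: 11.1
```

```bash
python3 - <<'E'
from h import *
s=read_state();print(s["eef_pos"],s["wrist_force"],s["finger_gap"])
c=camera("scene");cv2.imwrite("pics/e_scene.png",cv2.resize(c["color"][80:240,300:500,::-1],(750,600)))
E
```

```text
[ 579.2253686  -132.16289228  295.84666515] [ 0.09680889 -2.07264982  4.23666214] 11.121339187495614
```

View pics/e_scene.png

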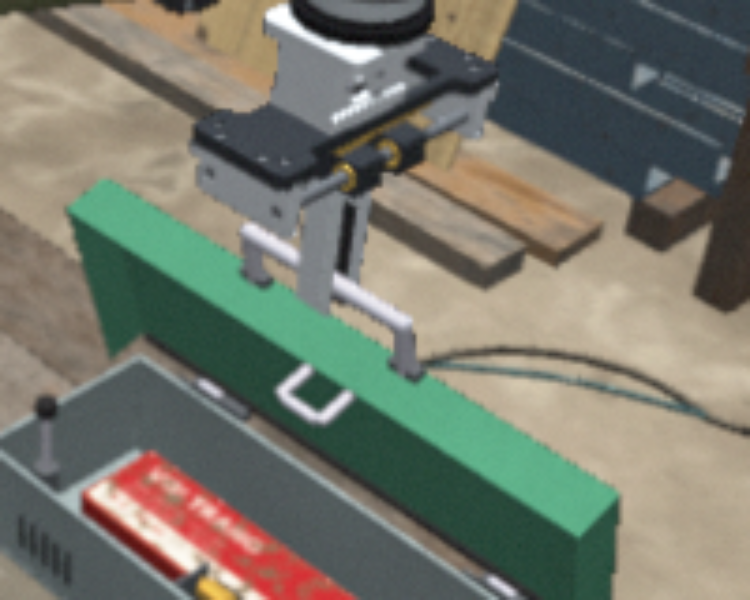

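The cover follows, with the fingers still round the bar and forces of only about 4 N. I'll continue to about 0.7 rad.

Call:
arm_command --deltas '[{"xyz": [-0.0098, -0.0002, -0.0029], "turn": [0, 0, 0]}, {"xyz": [-0.0097, -0.0001, -0.0033], "turn": [0, 0, 0]}, {"xyz": [-0.0095, -0.0001, -0.0038], "turn": [0, 0, 0]}, {"xyz": [-0.0093, -0.0001, -0.0043], "turn": [0, 0, 0]}, {"xyz": [-0.0091, -0.0001, -0.0047], "turn": [0, 0, 0]}, {"xyz": [-0.0088, -0.0001, -0.0052], "turn": [0, 0, 0]}, {"xyz": [-0.0085, -0.0001, -0.0057], "turn": [0, 0, 0]}, {"xyz": [-0.0083, -0.0001, -0.006], "turn": [0, 0, 0]}, {"xyz": [-0.008, -0.0001, -0.0065], "turn": [0, 0, 0]}, {"xyz": [-0.0076, -0.0001, -0.0068], "turn": [0, 0, 0]}, {"xyz": [-0.0073, -0.0001, -0.0072], "turn": [0, 0, 0]}, {"xyz": [-0.0069, -0.0001, -0.0076], "turn": [0, 0, 0]}]'

```text
clock: 7.05
eef_pos: [476.8, -133.4, 231.2]
eef_rot: [3.142, 0.0, 1.587]
wrist_force: [2.6, -4.5, -4.2]
finger_gap: 11.5
```

```bash
python3 - <<'E'
from h import *
s=read_state();print(s["eef_pos"],s["wrist_force"],s["finger_gap"])
c=camera("scene");cv2.imwrite("pics/f_scene.png",cv2.resize(c["color"][80:240,300:500,::-1],(750,600)))
E
```

```text
[ 476.79977766 -133.39593861  231.19649828] [ 2.61183179 -4.51443211 -4.23700479] 11.523124083557779
```

View pics/f_scene.png

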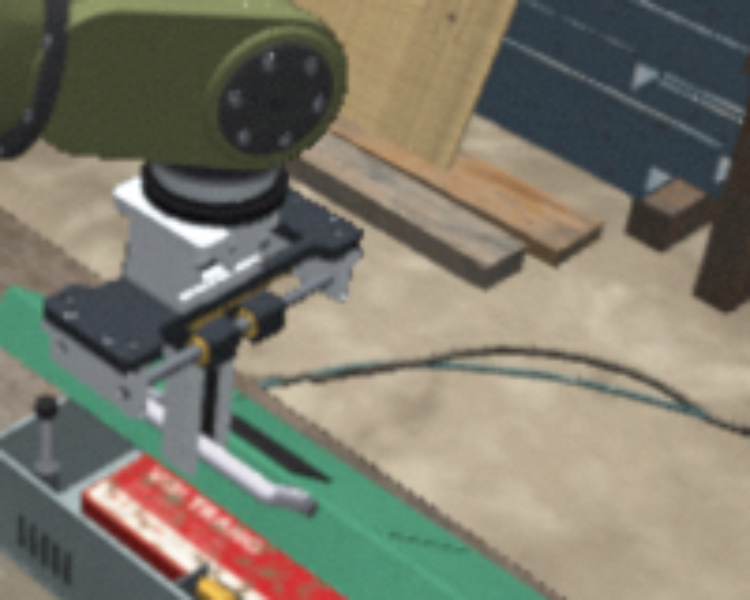

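Call:
arm_command --deltas '[{"xyz": [-0.0065, 0.0002, -0.0079], "turn": [0, 0, 0]}, {"xyz": [-0.0061, 0.0002, -0.0082], "turn": [0, 0, 0]}, {"xyz": [-0.0057, 0.0002, -0.0085], "turn": [0, 0, 0]}, {"xyz": [-0.0053, 0.0002, -0.0088], "turn": [0, 0, 0]}, {"xyz": [-0.0048, 0.0002, -0.0091], "turn": [0, 0, 0]}, {"xyz": [-0.0044, 0, -0.0092], "turn": [0, 0, 0]}, {"xyz": [-0.0039, 0, -0.0095], "turn": [0, 0, 0]}, {"xyz": [-0.0034, 0, -0.0097], "turn": [0, 0, 0]}, {"xyz": [-0.0016, 0, -0.0049], "turn": [0, 0, 0]}, {"xyz": [0, 0, 0], "turn": [0, 0, 0]}]'

```text
clock: 8.35
eef_pos: [436.8, -134.1, 156.4]
eef_rot: [3.137, 0.004, 1.587]
wrist_force: [10.3, -17.7, -3.7]
finger_gap: 11.1
```

```bash
python3 - <<'E'
from h import *
s=read_state();print(s["eef_pos"],s["wrist_force"],s["finger_gap"])
c=camera("scene");cv2.imwrite("pics/g_scene.png",cv2.resize(c["color"][120:320,270:520,::-1],(750,600)))
E
```

```text
[ 436.80509921 -134.05633504  156.39965767] [ 10.3153268  -17.68879906  -3.71551363] 11.087003649660268
```

View pics/g_scene.png

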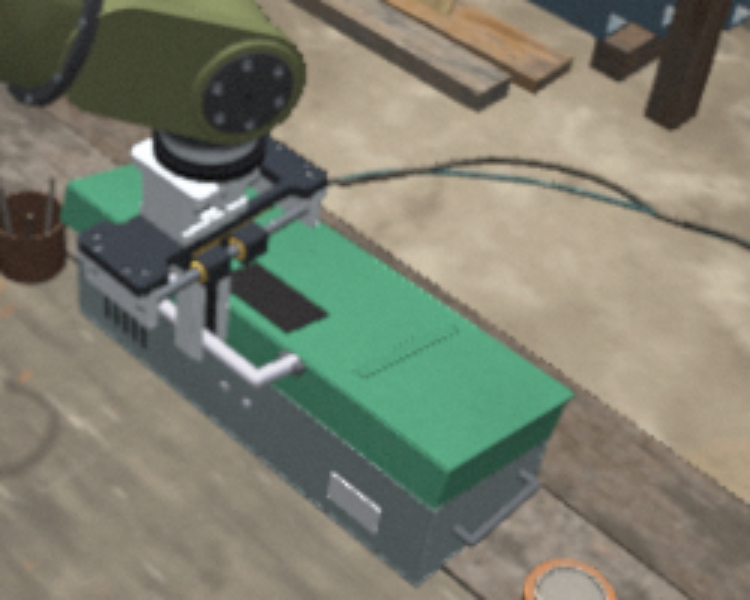

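The cover is at about 0.28 rad, touching its buffers. There is some sideways strain (−18 N in y), so I'll relieve it and lower further.

Call:
arm_command --deltas '[{"xyz": [0.0005, -0.001, -0.001], "turn": [0, 0, 0]}, {"xyz": [-0.0002, -0.001, -0.003], "turn": [0, 0, 0]}, {"xyz": [-0.0005, 0, -0.003], "turn": [0, 0, 0]}, {"xyz": [-0.0005, 0, -0.003], "turn": [0, 0, 0]}, {"xyz": [0, 0, 0], "turn": [0, 0, 0]}, {"xyz": [0, 0, 0], "turn": [0, 0, 0]}]'

```text
clock: 9.15
eef_pos: [434.4, -134.1, 145.7]
eef_rot: [-3.14, -0.001, 1.588]
wrist_force: [-5.5, 0.6, 1.5]
finger_gap: 11.2
```

At rest on the buffers at about 0.225 rad, with near-zero vertical force. I'll open only to about 26 mm, because the finger gap to the cover edge is limited, and lift off.

Call:
arm_command --deltas '[{"xyz": [0, 0, 0], "turn": [0, 0, 0]}, {"xyz": [0, 0, 0], "turn": [0, 0, 0]}, {"xyz": [0, 0, 0], "turn": [0, 0, 0]}, {"xyz": [0, 0, 0], "turn": [0, 0, 0]}, {"xyz": [0, 0, 0], "turn": [0, 0, 0]}, {"xyz": [0, 0, 0], "turn": [0, 0, 0]}]' --gripper 0.72

```text
clock: 9.9
eef_pos: [434.8, -134.4, 146.0]
eef_rot: [3.142, 0.0, 1.587]
wrist_force: [-0.7, 0.1, 0.7]
finger_gap: 25.9
```

Call:
arm_command --deltas '[{"xyz": [0, 0, 0.01], "turn": [0, 0, 0]}, {"xyz": [0, 0, 0.02], "turn": [0, 0, 0]}, {"xyz": [0, 0, 0.03], "turn": [0, 0, 0]}, {"xyz": [0, 0, 0.03], "turn": [0, 0, 0]}, {"xyz": [0, 0, 0], "turn": [0, 0, 0]}]'

```text
clock: 10.52
eef_pos: [435.6, -134.6, 238.3]
eef_rot: [3.138, 0.002, 1.587]
wrist_force: [-0.6, 0.2, -1.0]
finger_gap: 26.5
```

```bash
python3 - <<'E'
from h import *
s=read_state();print(s["eef_pos"],s["wrist_force"],s["finger_gap"])
c=camera("wrist");cv2.imwrite("pics/i_wrist.png",c["color"][:,:,::-1])
box=(553.56,-131.6,.017)
c=camera("scene");im=c["color"][:,:,::-1].copy()
for th,col in((.2,(0,0,255)),(.22,(255,0,255)),(.24,(255,255,0))):
  for e in(206,-206): print(th,proj(b2w(cov(166,3,e,th),box),c))
  print("h",proj(b2w(cov(205,3,0,th),box),c),"pad",proj(b2w(cov(128,14,0,th),box),c), b2w(cov(128,14,0,th),box))
cv2.imwrite("pics/i_scene.png",cv2.resize(im[120:320,270:520],(750,600)))
E
```

```text
[ 435.55327335 -134.60698198  238.34741879] [-0.61749889  0.23012213 -0.96853016] 26.46458815315415
0.2 [[290.20914422 185.81887801]]
0.2 [[416.55136369 283.82813284]]
h [[334.66694762 235.39962852]] pad [[359.27860435 220.92891085]] [ 508.89930292 -132.359305    144.15060643]
0.22 [[290.40207497 184.70575914]]
0.22 [[417.03102211 282.64505962]]
h [[335.02687514 233.94743191]] pad [[359.59664282 220.00845001]] [ 509.70667878 -132.34557829  146.59595604]
0.24 [[290.61591147 183.58348084]]
0.24 [[417.53147883 281.44544287]]
h [[335.41453013 232.47798641]] pad [[359.92979846 219.08148343]] [ 510.56278983 -132.331023    149.02466783]
```

View pics/i_scene.png

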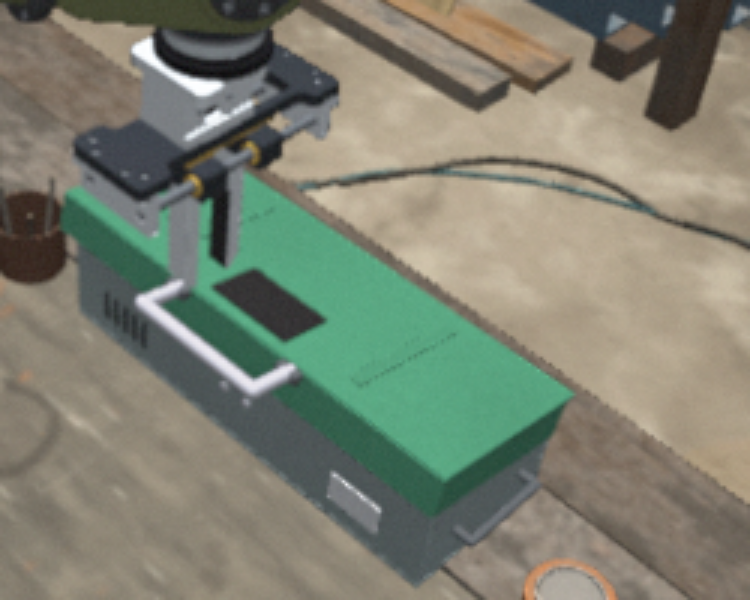

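View pics/i_wrist.png

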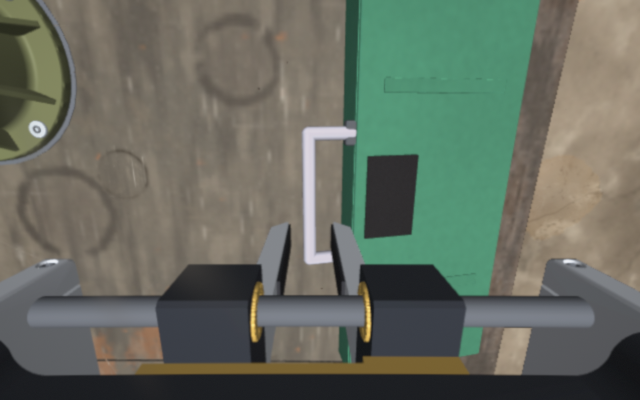

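Pad centre is at crop (270,303), i.e. pixel (360,221), agreeing with the prediction for 0.20–0.22 rad. I'll shut the fingers and go above the pad.

Call:
arm_command --deltas '[{"xyz": [0.02, 0.001, 0], "turn": [0, 0, 0]}, {"xyz": [0.03, 0.001, 0], "turn": [0, 0, 0]}, {"xyz": [0.027, 0, -0.02], "turn": [0, 0, 0]}, {"xyz": [0, 0, -0.03], "turn": [0, 0, 0]}, {"xyz": [0, 0, -0.015], "turn": [0, 0, 0]}, {"xyz": [0, 0, 0], "turn": [0, 0, 0]}, {"xyz": [0, 0, 0], "turn": [0, 0, 0]}]' --gripper 1

```text
clock: 11.5
eef_pos: [512.1, -132.5, 172.0]
eef_rot: [3.14, 0.0, 1.587]
wrist_force: [0.3, -0.4, -0.4]
finger_gap: 0.6
```

```bash
python3 - <<'E'
from h import *
s=read_state();print(s["eef_pos"],s["wrist_force"],s["finger_gap"])
c=camera("scene");im=c["color"][:,:,::-1]
cv2.imwrite("pics/j_scene.png",cv2.resize(im[120:320,270:520],(750,600)))
E
```

```text
[ 512.07186688 -132.51211282  171.95538264] [ 0.29476051 -0.39324336 -0.36066383] 0.577962439016129
```

View pics/j_scene.png

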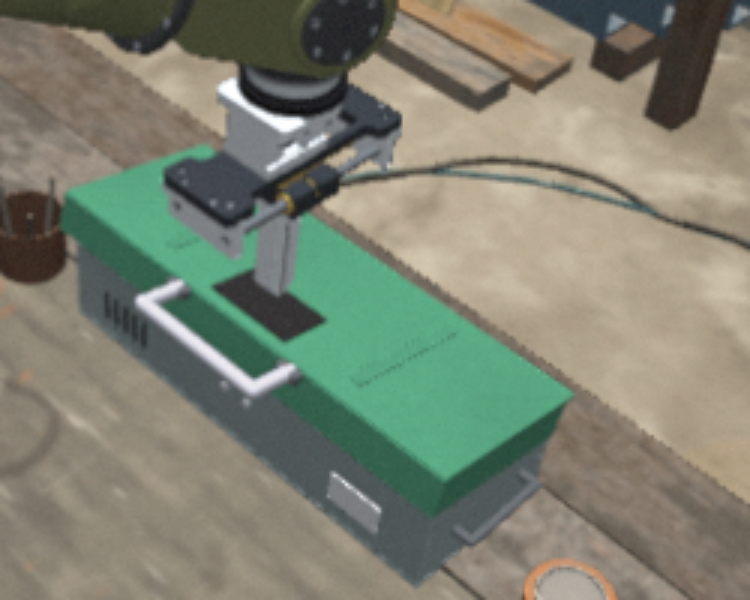

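The fingertips are over the pad. I'll lower in small steps, watching the force.

Call:
arm_command --deltas '[{"xyz": [0, 0, -0.006], "turn": [0, 0, 0]}, {"xyz": [0, 0, -0.002], "turn": [0, 0, 0]}, {"xyz": [0, 0, -0.001], "turn": [0, 0, 0]}, {"xyz": [0, 0, -0.001], "turn": [0, 0, 0]}, {"xyz": [0, 0, -0.001], "turn": [0, 0, 0]}, {"xyz": [0, 0, 0], "turn": [0, 0, 0]}]'

```text
clock: 12.3
eef_pos: [511.8, -132.3, 159.9]
eef_rot: [-3.141, -0.0, 1.587]
wrist_force: [0.3, 0.6, 0.7]
finger_gap: 0.7
```

Call:
arm_command --deltas '[{"xyz": [0, 0, -0.001], "turn": [0, 0, 0]}, {"xyz": [0, 0, -0.001], "turn": [0, 0, 0]}, {"xyz": [0, 0, -0.001], "turn": [0, 0, 0]}, {"xyz": [0, 0, 0], "turn": [0, 0, 0]}]'

```text
clock: 12.8
eef_pos: [511.8, -132.3, 156.8]
eef_rot: [-3.141, -0.0, 1.587]
wrist_force: [0.3, -0.3, -0.4]
finger_gap: 0.6
```

Call:
arm_command --deltas '[{"xyz": [0, 0, -0.001], "turn": [0, 0, 0]}, {"xyz": [0, 0, -0.001], "turn": [0, 0, 0]}, {"xyz": [0, 0, 0], "turn": [0, 0, 0]}]'

```text
clock: 13.18
eef_pos: [511.8, -132.4, 154.9]
eef_rot: [-3.141, -0.0, 1.587]
wrist_force: [0.7, 0.1, 0.5]
finger_gap: 0.6
```

Call:
arm_command --deltas '[{"xyz": [0, 0, -0.001], "turn": [0, 0, 0]}, {"xyz": [0, 0, -0.001], "turn": [0, 0, 0]}, {"xyz": [0, 0, 0], "turn": [0, 0, 0]}]'

```text
clock: 13.55
eef_pos: [511.8, -132.4, 152.9]
eef_rot: [-3.142, 0.0, 1.587]
wrist_force: [-1.6, -0.1, 1.3]
finger_gap: 0.4
```

Call:
arm_command --deltas '[{"xyz": [0, 0, -0.001], "turn": [0, 0, 0]}, {"xyz": [0, 0, 0], "turn": [0, 0, 0]}]'

```text
clock: 13.8
eef_pos: [511.8, -132.4, 151.9]
eef_rot: [-3.142, 0.0, 1.587]
wrist_force: [-0.6, -0.1, 1.5]
finger_gap: 0.7
```

Call:
arm_command --deltas '[{"xyz": [0, 0, -0.001], "turn": [0, 0, 0]}, {"xyz": [0, 0, 0], "turn": [0, 0, 0]}]'

```text
clock: 14.05
eef_pos: [511.8, -132.4, 150.9]
eef_rot: [-3.142, -0.0, 1.587]
wrist_force: [-1.4, -0.4, 0.4]
finger_gap: 0.3
```

Call:
arm_command --deltas '[{"xyz": [0, 0, -0.001], "turn": [0, 0, 0]}, {"xyz": [0, 0, 0], "turn": [0, 0, 0]}]'

```text
clock: 14.3
eef_pos: [511.8, -132.4, 149.9]
eef_rot: [-3.142, -0.0, 1.587]
wrist_force: [-2.2, -1.6, 2.1]
finger_gap: 0.7
```

Call:
arm_command --deltas '[{"xyz": [0, 0, -0.001], "turn": [0, 0, 0]}, {"xyz": [0, 0, 0], "turn": [0, 0, 0]}]'

```text
clock: 14.55
eef_pos: [511.8, -132.4, 149.1]
eef_rot: [-3.141, 0.0, 1.587]
wrist_force: [-1.8, 0.7, 5.6]
finger_gap: 0.5
```

Call:
arm_command --deltas '[{"xyz": [0, 0, -0.0003], "turn": [0, 0, 0]}, {"xyz": [0, 0, 0], "turn": [0, 0, 0]}]'

```text
clock: 14.8
eef_pos: [511.7, -132.4, 148.9]
eef_rot: [-3.141, 0.0, 1.587]
wrist_force: [-3.8, 0.2, 6.8]
finger_gap: 0.4
```

Call:
arm_command --deltas '[{"xyz": [0, 0, -0.0003], "turn": [0, 0, 0]}, {"xyz": [0, 0, 0], "turn": [0, 0, 0]}]'

```text
clock: 15.05
eef_pos: [511.7, -132.4, 148.6]
eef_rot: [-3.141, 0.0, 1.587]
wrist_force: [-4.1, -0.4, 7.6]
finger_gap: 0.5
```

Call:
arm_command --deltas '[{"xyz": [0, 0, -0.0003], "turn": [0, 0, 0]}, {"xyz": [0, 0, 0], "turn": [0, 0, 0]}]'

```text
clock: 15.3
eef_pos: [511.7, -132.4, 148.4]
eef_rot: [-3.141, 0.0, 1.587]
wrist_force: [-4.7, 0.4, 8.2]
finger_gap: 0.3
```

Call:
arm_command --deltas '[{"xyz": [0, 0, -0.0003], "turn": [0, 0, 0]}, {"xyz": [0, 0, 0], "turn": [0, 0, 0]}]'

```text
clock: 15.55
eef_pos: [511.7, -132.4, 148.1]
eef_rot: [-3.141, 0.0, 1.587]
wrist_force: [-4.7, -0.3, 8.1]
finger_gap: 0.4
```

Call:
arm_command --deltas '[{"xyz": [0, 0, -0.0003], "turn": [0, 0, 0]}, {"xyz": [0, 0, 0], "turn": [0, 0, 0]}]'

```text
clock: 15.8
eef_pos: [511.7, -132.4, 147.8]
eef_rot: [-3.141, 0.0, 1.587]
wrist_force: [-5.0, 0.2, 9.4]
finger_gap: 0.5
```

Call:
arm_command --deltas '[{"xyz": [0, 0, -0.0003], "turn": [0, 0, 0]}, {"xyz": [0, 0, 0], "turn": [0, 0, 0]}]'

```text
clock: 16.05
eef_pos: [511.7, -132.4, 147.6]
eef_rot: [-3.141, 0.0, 1.587]
wrist_force: [-5.5, 0.3, 9.4]
finger_gap: 0.7
```

Call:
arm_command --deltas '[{"xyz": [0, 0, -0.0003], "turn": [0, 0, 0]}, {"xyz": [0, 0, 0], "turn": [0, 0, 0]}]'

```text
clock: 16.3
eef_pos: [511.7, -132.4, 147.2]
eef_rot: [-3.141, 0.0, 1.587]
wrist_force: [-5.2, -0.5, 10.2]
finger_gap: 0.8
```

Call:
arm_command --deltas '[{"xyz": [0, 0, -0.0003], "turn": [0, 0, 0]}, {"xyz": [0, 0, 0], "turn": [0, 0, 0]}]'

```text
clock: 16.55
eef_pos: [511.6, -132.4, 147.0]
eef_rot: [-3.141, 0.0, 1.587]
wrist_force: [-6.8, 0.1, 8.9]
finger_gap: 0.3
```

Call:
arm_command --deltas '[{"xyz": [0, 0, -0.0003], "turn": [0, 0, 0]}, {"xyz": [0, 0, 0], "turn": [0, 0, 0]}]'

```text
clock: 16.8
eef_pos: [511.6, -132.4, 146.7]
eef_rot: [-3.141, 0.0, 1.587]
wrist_force: [-5.7, 1.2, 8.3]
finger_gap: 0.3
```

Call:
arm_command --deltas '[{"xyz": [0, 0, -0.0003], "turn": [0, 0, 0]}, {"xyz": [0, 0, 0], "turn": [0, 0, 0]}]'

```text
clock: 17.05
eef_pos: [511.6, -132.4, 146.4]
eef_rot: [-3.141, 0.0, 1.587]
wrist_force: [-7.2, 0.1, 10.0]
finger_gap: 0.8
```

Call:
arm_command --deltas '[{"xyz": [0, 0, -0.0003], "turn": [0, 0, 0]}, {"xyz": [0, 0, 0], "turn": [0, 0, 0]}]'

```text
clock: 17.3
eef_pos: [511.6, -132.4, 146.1]
eef_rot: [-3.141, 0.0, 1.587]
wrist_force: [-7.0, 0.9, 10.3]
finger_gap: 0.5
```

Call:
arm_command --deltas '[{"xyz": [0, 0, -0.0003], "turn": [0, 0, 0]}, {"xyz": [0, 0, 0], "turn": [0, 0, 0]}]'

```text
clock: 17.55
eef_pos: [511.6, -132.4, 145.8]
eef_rot: [-3.141, 0.0, 1.587]
wrist_force: [-7.2, 0.2, 11.2]
finger_gap: 0.4
```

Call:
arm_command --deltas '[{"xyz": [-0.0004, 0, -0.0002], "turn": [0, 0, 0]}, {"xyz": [0, 0, 0], "turn": [0, 0, 0]}]'

```text
clock: 17.8
eef_pos: [511.5, -132.4, 145.7]
eef_rot: [3.141, 0.0, 1.587]
wrist_force: [-4.0, 0.5, 8.9]
finger_gap: 0.5
```

Call:
arm_command --deltas '[{"xyz": [-0.0003, 0, -0.0003], "turn": [0, 0, 0]}, {"xyz": [0, 0, 0], "turn": [0, 0, 0]}]'

```text
clock: 18.05
eef_pos: [511.4, -132.4, 145.5]
eef_rot: [3.141, 0.0, 1.587]
wrist_force: [-3.5, 0.7, 9.2]
finger_gap: 0.3
```

Call:
arm_command --deltas '[{"xyz": [-0.0002, 0, -0.0003], "turn": [0, 0, 0]}, {"xyz": [0, 0, 0], "turn": [0, 0, 0]}]'

```text
clock: 18.3
eef_pos: [511.3, -132.4, 145.3]
eef_rot: [3.14, 0.0, 1.587]
wrist_force: [-2.9, 0.2, 10.4]
finger_gap: 0.5
```

Call:
arm_command --deltas '[{"xyz": [-0.0001, 0, -0.0003], "turn": [0, 0, 0]}, {"xyz": [-0.0001, 0, -0.0003], "turn": [0, 0, 0]}, {"xyz": [0, 0, 0], "turn": [0, 0, 0]}]'

```text
clock: 18.68
eef_pos: [511.2, -132.4, 144.8]
eef_rot: [3.14, 0.0, 1.587]
wrist_force: [-2.7, 0.8, 9.5]
finger_gap: 0.6
```

Call:
arm_command --deltas '[{"xyz": [-0.0001, 0, -0.0003], "turn": [0, 0, 0]}, {"xyz": [0, 0, 0], "turn": [0, 0, 0]}]'

```text
clock: 18.92
eef_pos: [511.1, -132.4, 144.5]
eef_rot: [3.14, 0.0, 1.587]
wrist_force: [-2.5, 1.8, 11.2]
finger_gap: 0.3
```

Call:
arm_command --deltas '[{"xyz": [-0.0001, 0, -0.0003], "turn": [0, 0, 0]}, {"xyz": [0, 0, 0], "turn": [0, 0, 0]}]'

```text
clock: 19.18
eef_pos: [511.0, -132.4, 144.2]
eef_rot: [3.14, 0.0, 1.587]
wrist_force: [-2.4, 1.5, 10.9]
finger_gap: 0.9
```

Call:
arm_command --deltas '[{"xyz": [-0.0001, 0, -0.0003], "turn": [0, 0, 0]}, {"xyz": [0, 0, -0.0003], "turn": [0, 0, 0]}, {"xyz": [0, 0, 0], "turn": [0, 0, 0]}]'

```text
clock: 19.55
eef_pos: [510.9, -132.4, 143.6]
eef_rot: [3.14, 0.0, 1.587]
wrist_force: [-2.6, 1.3, 10.4]
finger_gap: 1.0
```

Call:
arm_command --deltas '[{"xyz": [-0.0001, 0, -0.0003], "turn": [0, 0, 0]}, {"xyz": [0, 0, 0], "turn": [0, 0, 0]}]'

```text
clock: 19.8
eef_pos: [510.8, -132.4, 143.4]
eef_rot: [3.14, 0.0, 1.587]
wrist_force: [-1.4, 1.5, 10.1]
finger_gap: 0.4
```

Call:
arm_command --deltas '[{"xyz": [-0.0001, 0, -0.0003], "turn": [0, 0, 0]}, {"xyz": [0, 0, 0], "turn": [0, 0, 0]}]'

```text
clock: 20.05
eef_pos: [510.8, -132.4, 143.0]
eef_rot: [3.14, 0.0, 1.587]
wrist_force: [-1.3, 1.2, 10.4]
finger_gap: 0.4
```

Call:
arm_command --deltas '[{"xyz": [-0.0001, 0, -0.0003], "turn": [0, 0, 0]}, {"xyz": [0, 0, 0], "turn": [0, 0, 0]}]'

```text
clock: 20.3
eef_pos: [510.7, -132.4, 142.7]
eef_rot: [3.14, 0.0, 1.587]
wrist_force: [-1.1, 0.8, 9.7]
finger_gap: 0.8
```

Call:
arm_command --deltas '[{"xyz": [0, 0, -0.0003], "turn": [0, 0, 0]}, {"xyz": [0, 0, -0.0003], "turn": [0, 0, 0]}, {"xyz": [0, 0, 0], "turn": [0, 0, 0]}]'

```text
clock: 20.68
eef_pos: [510.5, -132.4, 141.9]
eef_rot: [3.14, 0.0, 1.587]
wrist_force: [-2.4, 0.5, 9.2]
finger_gap: 0.6
```

Call:
arm_command --deltas '[{"xyz": [0, 0, -0.0003], "turn": [0, 0, 0]}, {"xyz": [0, 0, 0], "turn": [0, 0, 0]}]'

```text
clock: 20.92
eef_pos: [510.5, -132.4, 141.5]
eef_rot: [3.14, 0.0, 1.587]
wrist_force: [-1.9, -0.3, 8.7]
finger_gap: 0.5
```

Call:
arm_command --deltas '[{"xyz": [0, 0, -0.0003], "turn": [0, 0, 0]}, {"xyz": [0, 0, 0], "turn": [0, 0, 0]}]'

```text
clock: 21.18
eef_pos: [510.4, -132.4, 141.1]
eef_rot: [3.141, 0.0, 1.587]
wrist_force: [-2.4, -0.0, 7.4]
finger_gap: 0.4
```

Call:
arm_command --deltas '[{"xyz": [0, 0, -0.0003], "turn": [0, 0, 0]}, {"xyz": [0, 0, 0], "turn": [0, 0, 0]}]'

```text
clock: 21.42
eef_pos: [510.3, -132.4, 140.8]
eef_rot: [3.141, 0.0, 1.587]
wrist_force: [-2.5, -0.1, 7.4]
finger_gap: 0.4
```

Call:
arm_command --deltas '[{"xyz": [0, 0, -0.0003], "turn": [0, 0, 0]}, {"xyz": [0, 0, 0], "turn": [0, 0, 0]}]'

```text
clock: 21.68
eef_pos: [510.3, -132.4, 140.4]
eef_rot: [3.141, 0.0, 1.587]
wrist_force: [-1.9, -0.1, 6.3]
finger_gap: 0.8
```

Call:
arm_command --deltas '[{"xyz": [0, 0, -0.0003], "turn": [0, 0, 0]}, {"xyz": [0, 0, 0], "turn": [0, 0, 0]}]'

```text
clock: 21.92
eef_pos: [510.2, -132.4, 140.1]
eef_rot: [3.141, 0.0, 1.587]
wrist_force: [-2.6, 0.4, 6.6]
finger_gap: 0.6
```

Call:
arm_command --deltas '[{"xyz": [0, 0, -0.0003], "turn": [0, 0, 0]}, {"xyz": [0, 0, 0], "turn": [0, 0, 0]}]'

```text
clock: 22.18
eef_pos: [510.2, -132.4, 139.7]
eef_rot: [3.141, 0.0, 1.587]
wrist_force: [-3.3, -0.5, 6.7]
finger_gap: 0.8
```

Call:
arm_command --deltas '[{"xyz": [0, 0, -0.0003], "turn": [0, 0, 0]}, {"xyz": [0, 0, 0], "turn": [0, 0, 0]}]'

```text
clock: 22.42
eef_pos: [510.1, -132.4, 139.4]
eef_rot: [3.142, 0.0, 1.587]
wrist_force: [-4.0, -0.2, 6.5]
finger_gap: 0.6
```

Call:
arm_command --deltas '[{"xyz": [0, 0, -0.0003], "turn": [0, 0, 0]}, {"xyz": [0, 0, 0], "turn": [0, 0, 0]}]'

```text
clock: 22.68
eef_pos: [510.0, -132.4, 139.1]
eef_rot: [-3.141, 0.0, 1.587]
wrist_force: [-4.2, -0.0, 6.3]
finger_gap: 0.9
```

Call:
arm_command --deltas '[{"xyz": [0, 0, -0.0003], "turn": [0, 0, 0]}, {"xyz": [0, 0, 0], "turn": [0, 0, 0]}]'

```text
clock: 22.92
eef_pos: [510.0, -132.4, 138.7]
eef_rot: [-3.141, 0.0, 1.587]
wrist_force: [-4.8, 0.5, 5.7]
finger_gap: 0.2
```

Call:
arm_command --deltas '[{"xyz": [-0.0002, 0, -0.0003], "turn": [0, 0, 0]}, {"xyz": [0, 0, 0], "turn": [0, 0, 0]}]'

```text
clock: 23.18
eef_pos: [509.9, -132.4, 138.5]
eef_rot: [3.141, 0.0, 1.587]
wrist_force: [-3.6, -0.1, 6.1]
finger_gap: 0.4
```

Call:
arm_command --deltas '[{"xyz": [-0.0002, 0, -0.0003], "turn": [0, 0, 0]}, {"xyz": [0, 0, 0], "turn": [0, 0, 0]}]'

```text
clock: 23.42
eef_pos: [509.8, -132.4, 138.2]
eef_rot: [3.141, 0.0, 1.587]
wrist_force: [-2.1, -0.7, 6.2]
finger_gap: 0.9
```

Call:
arm_command --deltas '[{"xyz": [-0.0001, 0, -0.0003], "turn": [0, 0, 0]}, {"xyz": [0, 0, 0], "turn": [0, 0, 0]}]'

```text
clock: 23.68
eef_pos: [509.8, -132.4, 137.9]
eef_rot: [3.141, 0.0, 1.587]
wrist_force: [-2.0, 0.3, 4.9]
finger_gap: 0.3
```

Call:
arm_command --deltas '[{"xyz": [0, 0, -0.0003], "turn": [0, 0, 0]}, {"xyz": [0, 0, 0], "turn": [0, 0, 0]}]'

```text
clock: 23.92
eef_pos: [509.7, -132.4, 137.5]
eef_rot: [3.141, 0.0, 1.587]
wrist_force: [-2.3, -0.3, 5.3]
finger_gap: 0.6
```

Call:
arm_command --deltas '[{"xyz": [-0.0001, 0, -0.0003], "turn": [0, 0, 0]}, {"xyz": [0, 0, -0.0003], "turn": [0, 0, 0]}, {"xyz": [0, 0, 0], "turn": [0, 0, 0]}]'

```text
clock: 24.3
eef_pos: [509.6, -132.4, 137.0]
eef_rot: [3.141, 0.0, 1.587]
wrist_force: [-2.3, -1.1, 4.9]
finger_gap: 0.3
```

Call:
arm_command --deltas '[{"xyz": [-0.0001, 0, -0.0003], "turn": [0, 0, 0]}, {"xyz": [0, 0, 0], "turn": [0, 0, 0]}]'

```text
clock: 24.55
eef_pos: [509.6, -132.4, 136.7]
eef_rot: [3.141, 0.0, 1.587]
wrist_force: [-2.8, 0.1, 6.0]
finger_gap: 0.7
```

Call:
arm_command --deltas '[{"xyz": [-0.0001, 0, -0.0003], "turn": [0, 0, 0]}, {"xyz": [0, 0, 0], "turn": [0, 0, 0]}]'

```text
clock: 24.8
eef_pos: [509.5, -132.4, 136.4]
eef_rot: [3.141, 0.0, 1.587]
wrist_force: [-1.7, -0.7, 5.3]
finger_gap: 0.4
```

Call:
arm_command --deltas '[{"xyz": [-0.0001, 0, -0.0003], "turn": [0, 0, 0]}, {"xyz": [0, 0, 0], "turn": [0, 0, 0]}]'

```text
clock: 25.05
eef_pos: [509.4, -132.4, 136.0]
eef_rot: [3.141, 0.0, 1.587]
wrist_force: [0.2, -1.0, 4.3]
finger_gap: 0.4
```

```bash
python3 - <<'E'
from h import *
s=read_state();print(s["eef_pos"],s["wrist_force"],s["moment"],s["finger_gap"])
box=(553.56,-131.6,.017)
c=camera("scene");im=c["color"][:,:,::-1].copy()
for th in(.2,.12,.08,.05,.02):
  print(th,[np.round((proj(b2w(cov(205,3,e,th),box),c)[0]-[270,120])*3) for e in(60,-60)])
cv2.imwrite("pics/k_scene.png",cv2.resize(im[120:320,270:520],(750,600)))
E
```

```text
[ 509.43187743 -132.42744683  136.00974133] [ 0.20859385 -1.0274653   4.31740651] [-0.16480415  0.11682563  0.00396375] 0.41025130156414474
0.2 [array([141., 303.]), array([251., 392.])]
0.12 [array([138., 320.]), array([247., 409.])]
0.08 [array([137., 328.]), array([245., 417.])]
0.05 [array([136., 334.]), array([244., 423.])]
0.02 [array([136., 340.]), array([243., 428.])]
```

View pics/k_scene.png

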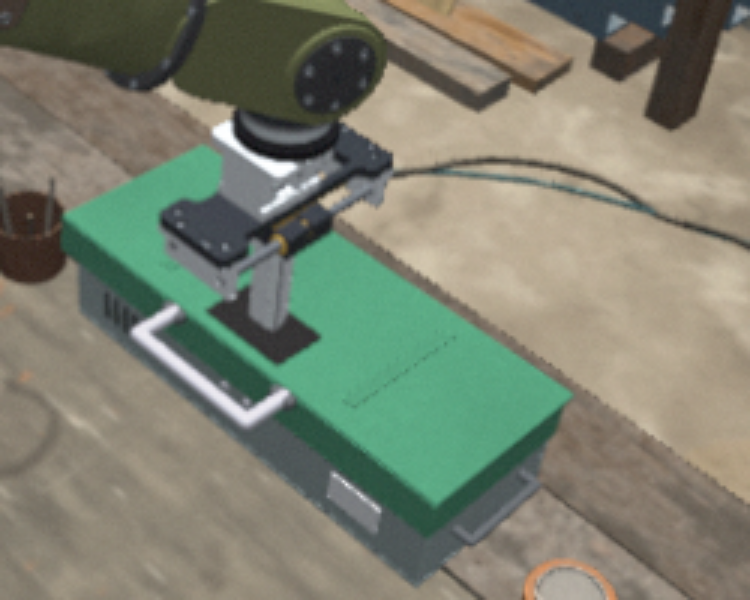

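The handle corners at crop (137,331) and (246,421) mean about 0.06 rad. There has been no clear snap yet, so I'll continue.

Call:
arm_command --deltas '[{"xyz": [-0.0001, 0, -0.0003], "turn": [0, 0, 0]}, {"xyz": [0, 0, 0], "turn": [0, 0, 0]}]'

```text
clock: 25.35
eef_pos: [509.3, -132.4, 135.6]
eef_rot: [3.141, 0.0, 1.587]
wrist_force: [2.1, -0.6, 4.3]
finger_gap: 0.1
```

Call:
arm_command --deltas '[{"xyz": [0, 0, -0.0003], "turn": [0, 0, 0]}, {"xyz": [0, 0, 0], "turn": [0, 0, 0]}]'

```text
clock: 25.6
eef_pos: [509.2, -132.4, 135.3]
eef_rot: [3.141, 0.0, 1.587]
wrist_force: [2.3, -0.6, 2.2]
finger_gap: 0.5
```

Call:
arm_command --deltas '[{"xyz": [0, 0, -0.0003], "turn": [0, 0, 0]}, {"xyz": [0, 0, 0], "turn": [0, 0, 0]}]'

```text
clock: 25.85
eef_pos: [509.1, -132.3, 134.8]
eef_rot: [-3.141, -0.0, 1.587]
wrist_force: [2.1, -0.5, 2.3]
finger_gap: 0.6
```

Call:
arm_command --deltas '[{"xyz": [0, 0, -0.0003], "turn": [0, 0, 0]}, {"xyz": [0, 0, 0], "turn": [0, 0, 0]}]'

```text
clock: 26.1
eef_pos: [508.8, -132.2, 134.3]
eef_rot: [-3.141, -0.0, 1.587]
wrist_force: [0.5, -1.2, 0.6]
finger_gap: 0.4
```

Call:
arm_command --deltas '[{"xyz": [0, 0, -0.0003], "turn": [0, 0, 0]}, {"xyz": [0, 0, 0], "turn": [0, 0, 0]}]'

```text
clock: 26.35
eef_pos: [508.9, -132.2, 134.2]
eef_rot: [-3.141, -0.0, 1.587]
wrist_force: [-2.7, 0.5, 2.7]
finger_gap: 0.5
```

The force fell to about 0 and is rising again, which suggests the snap. One more small step, then I'll lift off to check.

Call:
arm_command --deltas '[{"xyz": [0, 0, -0.0003], "turn": [0, 0, 0]}, {"xyz": [0, 0, 0], "turn": [0, 0, 0]}]'

```text
clock: 26.6
eef_pos: [508.9, -132.3, 134.1]
eef_rot: [-3.141, -0.0, 1.587]
wrist_force: [-3.4, 1.1, 4.8]
finger_gap: 0.6
```

Call:
arm_command --deltas '[{"xyz": [0, 0, -0.0003], "turn": [0, 0, 0]}, {"xyz": [0, 0, 0], "turn": [0, 0, 0]}]'

```text
clock: 26.85
eef_pos: [508.9, -132.3, 134.0]
eef_rot: [-3.141, -0.0, 1.587]
wrist_force: [-5.1, 1.1, 6.7]
finger_gap: 0.6
```

It is now stiff (about 2 N per 0.1 mm), which is the anvil at 6.7 N. I'll stop and lift off.

Call:
arm_command --deltas '[{"xyz": [0, 0, 0.001], "turn": [0, 0, 0]}, {"xyz": [0, 0, 0.001], "turn": [0, 0, 0]}, {"xyz": [0, 0, 0.002], "turn": [0, 0, 0]}, {"xyz": [0, 0, 0.004], "turn": [0, 0, 0]}, {"xyz": [0, 0, 0], "turn": [0, 0, 0]}]'

```text
clock: 27.48
eef_pos: [509.3, -132.4, 142.1]
eef_rot: [3.141, 0.0, 1.587]
wrist_force: [0.3, 0.2, 0.5]
finger_gap: 0.3
```

Call:
arm_command --deltas '[{"xyz": [0, 0, 0.01], "turn": [0, 0, 0]}, {"xyz": [0, 0, 0.03], "turn": [0, 0, 0]}, {"xyz": [0, 0, 0.03], "turn": [0, 0, 0]}, {"xyz": [0, 0, 0.03], "turn": [0, 0, 0]}, {"xyz": [0, 0, 0], "turn": [0, 0, 0]}, {"xyz": [0, 0, 0], "turn": [0, 0, 0]}]'

```text
clock: 28.22
eef_pos: [508.9, -132.3, 241.2]
eef_rot: [-3.141, -0.0, 1.587]
wrist_force: [-0.2, -0.0, -0.3]
finger_gap: 0.1
```

```bash
python3 - <<'E'
from h import *
s=read_state();print(s["clock"],s["eef_pos"],s["wrist_force"])
c=camera("scene");im=c["color"][:,:,::-1].copy()
cv2.imwrite("pics/l_scene.png",cv2.resize(im[120:320,270:520],(750,600)))
t=camera("top");a=t["color"][:,:,::-1]
cv2.imwrite("pics/l_top.png",cv2.resize(a[125:245,270:480],None,fx=3.8,fy=3.8,interpolation=cv2.INTER_CUBIC))
a0=cv2.imread("pics/a_top.png").astype(int)
for n,(x,y) in dict(cup=(289,200),tin=(459,189),nut=(419,234)).items():
    sl=np.s_[y-12:y+12,x-12:x+12]; print(n,abs(a[sl].astype(int)-a0[sl]).mean())
E
```

```text
28.225 [ 508.85237744 -132.25688111  241.16319023] [-0.18818436 -0.03883547 -0.26730898]
cup 1.9490740740740742
tin 1.8784722222222223
nut 1.9861111111111112
```

View pics/l_scene.png

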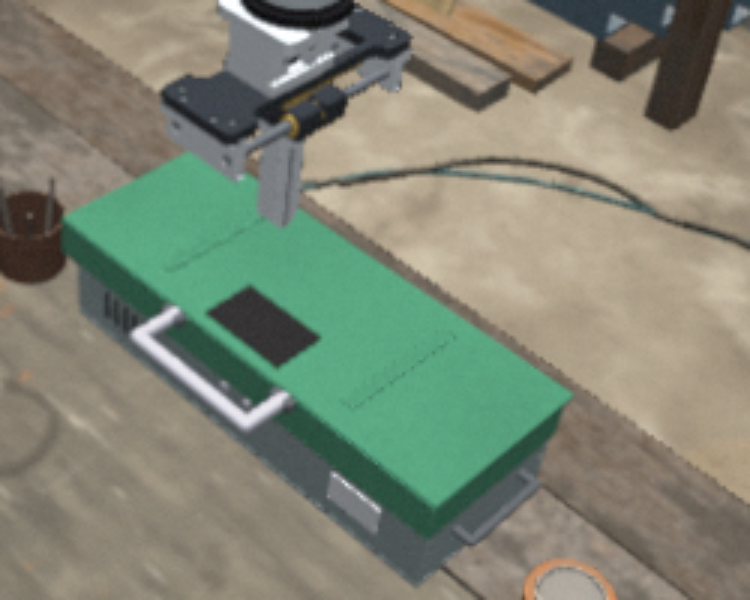

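View pics/l_top.png

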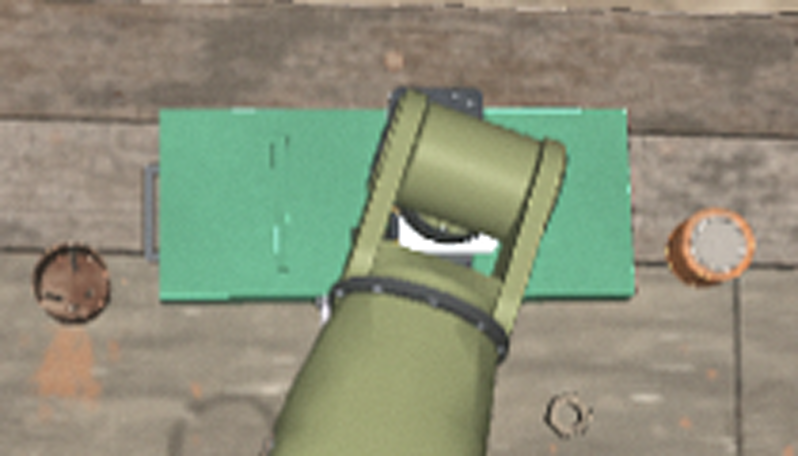

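With the tool lifted clear, the cover stays down. The handle corners, at crop (137,332) and (246,421), still read about 0.05–0.06 rad, and the cup, tin and nut are unmoved. I'm handing in.

```bash
python3 -c "
from cell import *
print(sign_off())"
```

```text
the job is handed in; nothing more can be done
None
```

The cover is shut and held by the catch, and the job was handed in at about 28 s of the 72 s allowed.

- **Swing:** I gripped the bar handle from above and swung the cover over at about 0.4 rad/s. It came down onto its buffers at about 0.22 rad before I let go. Partway down the wrist felt up to about 18 N sideways, which I relieved before releasing.
- **Push:** With the fingers shut, I pressed the pad in 0.3 mm steps. The force peaked at about 11 N and fell to nearly 0 as the catch snapped. It then rose to 6.7 N against the hard stop, where I stopped.
- **Checks after lifting clear:**
  - The cover stayed down at about 0.05–0.06 rad in the scene image. The fingertip height suggested a slightly lower angle, about 0.03 rad, and both are under the 0.135 limit.
  - The top camera showed no change around the cup, tin and nut.
  - The wrist force read about 0, so the robot touches nothing.
- **Refused call:** One move call early on was refused at validation. I re-sent it with a turn in every row, and it had no effect on the scene.

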